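# Square up an earring stand and hold a spring clip open over its card

## Robot

A 6-joint arm with a two-finger parallel gripper is mounted at the origin on the work surface. World frame = base frame: x ahead of the robot, y to its left, z up, the work surface at z = 0. Lengths are in m, angles in rad, forces in N, time in s.
With the tool pointing down it reaches from about 0.15 to 0.775 m from the base axis. Payload 6.1 kg.
Tool frame: the origin (TCP) lies at the very end of the fingers, on their centre line; the grasp point (between the pads) lies 19 mm behind it (r.tcp_to_grasp is the z of the grasp point in the tool frame, in m); z points along the fingers, y is the line along which they close (so a half turn about z gives the same grasp; the last joint's range is limited). The gripper opens to 85 mm and grips with 20 to 120 N. Pads are 22 mm wide; open, the fingers measure 114 mm over their backs; the gripper's body (76 mm by 85 mm) begins 54 mm behind the grasp point. The pads swing forward as they close: fully open they stand 13 mm farther back than shut.
Start: joints at [1.128, 0.126, -0.04, 1.405, 0, 1.571], TCP at [0.225, 0.474, 0.231] pointing down, gripper open.
Joint ranges: [-2.72, 2.72], [-0.95, 1.95], [-1.27, 1.35], [-1.78, 2.02], [-1.46, 1.47], [-3.14, 3.14]. Speed limits (rad/s): [2.39, 2.39, 3.01, 3.14, 3.14, 3.14].

## Interface

Orientations are given as a unit quaternion [w, x, y, z].
In Python, from workcell import r gives the robot as it stands.
- The arm moves only by the tool steer_hand, called after "Request:" by a JSON object that holds its "method" and its "body", one argument or row to a line. Schema: {"type":"object","properties":{"ticks":{"type":"array","items":{"type":"array","prefixItems":[{"type":"array","items":{"type":"number"},"minItems":3,"maxItems":3},{"type":"number"}],"minItems":2,"maxItems":2},"minItems":1,"maxItems":20},"finger_gap":{"type":"number"},"only":{"type":"string"},"quiet":{"type":"boolean"},"lines":{"type":"string"}},"required":["ticks"],"additionalProperties":false}. ticks is a list of rows, 1 to 20 of them, each written [[dx, dy, dz], turn]: dx, dy, dz in m, then a turn about the tool's z in rad; each row shifts and turns the commanded pose from where the row before left it, along the tool's axes as they then stand; what a row does not reach is not made up. A row lasts 1/12 s, in which the tool goes at most 0.0417 m and 0.125 rad, less where a joint would pass 70% of its speed; a pose out of reach is approached as far as the arm can. finger_gap is the finger opening in m, set as the call begins (left out keeps the last). The fingers move at their own pace and stop on an object; the grip force is fixed at half the most. Time passes only in rows, so rows that do not move let the fingers close. The tool returns the time, the measured TCP pose, the force, the opening and the grip force at its end. only (a regular expression) keeps the lines of the reply that match it, lines (a string "A,B") keeps lines A to B, and quiet returns only ok. Input that does not fit is refused with a message, and nothing moves.
- r.get_state(): the state, without advancing time (a new reading comes with each control period).
- r.snapshot(name): name is "scene" or "top" or "wrist"; returns a dict with "image" (480x640x3 uint8, red, green, blue), "K" (3x3 intrinsics, pixels), "R" (3x3) and "t" (3): a world point X has camera coordinates R X + t; the wrist camera has in their place "mount" (4x4, takes a point from camera to tool coordinates, whose origin is the TCP and whose axes are the flange's). Camera axes: x right, y down, z forward; pixel columns grow to the right and rows downward; lengths in m; the calibration is good to about 2 mm. A picture is of the moment at which its call begins: read the wrist's pose just before it. There is no depth.
- r.finish_job(): hands the job in; it is judged then, once.
The state is a dict: "time": time; "q": joint angles; "joint_vel": joint speeds; "joint_efforts": joint torques, N m; "ee_pos": TCP position; "ee_rot": TCP orientation; "ft_force": force on the tool from outside, world axes, zero at the start; "ft_torque": the same for the moment, N m; "finger_gap": finger opening in m; "grip_force": force on a finger pad.
Only numpy, scipy, OpenCV 4.12 (cv2) and the standard library are available. Lean on these libraries where they do the work, as an engineer would, in place of code of your own. Each camera call takes 0.05 s, during which the arm holds its last target. There are 200 camera calls.

## Task

At the jeweller's bench, push the loose earring display stand square and flush into the corner of the dark wooden fence, foot against both strips. Then take the orange-and-black spring clip off its holder by squeezing its handles, and hold it over the middle of the card's top edge with its jaws spread wide, one on each side of the card and reaching down past the edge, touching nothing of the stand, so that a colleague can slip a backing sheet in. Finish while still holding the clip open there; leave the jar, the spool and the pliers alone.

Things in the scene. Friction and masses are not known exactly. Their poses are not given: they have to be found in the camera images.
- jig: Fixed L-shaped fence of dark wood strips 16 mm wide, 14 mm high. Origin: the inner corner at bench height, z up. Long strip: inner face is the plane x = 0, strip on its +x side, from y = -16 to 180 mm. Short strip: inner face is the plane y = 0, strip on its -y side, from x = -100 to 0 mm. The stand belongs in the quarter x < 0, y > 0.
- stand: Loose display stand, 0.2 to 0.35 kg: light wooden foot 50 (x) x 100 (y) x 22 mm with an upright cream card, 4 mm (x) by 100 mm (y), along its middle, up to 72 mm high. Origin: centre of the foot's underside. Starts up to 0.2 rad askew. In place its axes match the fence's: +x side on the long strip, -y end on the short one, origin at x -25, y +50 mm there.
- foot_corner (a point): Corner of the foot's underside at its +x, -y end: goes into the fence's inner corner. Axes as the stand's.
- card_top (a point): Middle of the card's top edge, 72 mm above the foot's underside. Axes as the stand's: x across the 4 mm thickness, y along the edge, z up.
- holder: Fixed light wooden block 70 x 70 x 20 mm with an upright aluminium strip on its centre, 30 mm long (x), 4 mm thick (y), from 20 to 40 mm above the bench; the clip starts on this strip. Origin: centre of the underside.
- clip: Loose spring clip, 0.055 kg, two levers like a clothes-peg, nose down, biting the holder's strip. Origin: midway between the jaw tips at their lower end, shut. x along the pivot, y from jaw to jaw, z up to the handles. Levers 24 mm wide (x); pivot pin 32 mm long, 12 mm thick, centre at z = 45 mm. Jaws end in orange pads 6 mm thick (y), z = 0 to 16 mm.
- clip_grip (a point): Midway between the handle ends, at clip z = 85 mm, axes as the clip's. Each handle ends in an orange roll 8 mm thick, 24 mm long (x). Outer width over the rolls (y): 58 mm as it starts, 41 mm at jaw 0.2, 32 mm at 0.3, 23 mm at 0.4. Pressing the rolls together along y (4 to 8 N on each) spreads the jaws; the spring shuts them on release.
- jaw_l (a joint): Angle of the clip's +y lever (rad): 0 biting the 4 mm strip, -0.045 shut, 0.40 fully open (stop). Both levers move together. Free gap between the jaw tips: 4 mm at 0, 22 mm at 0.2, 30 mm at 0.3, 39 mm at 0.4; the tips rise 1 to 4 mm as they spread.
- jaw_r (a joint): Angle of the clip's -y lever, likewise.
- jar: Bystander: loose amber glass jar, 52 mm across and 65 mm tall. Origin: centre of the underside.
- spool: Bystander: loose gold spool standing on end, 52 mm across and 36 mm tall. Origin: centre of the underside.
- pliers: Bystander: loose small pliers lying flat, about 140 mm long along x (nose to +x), 50 mm wide, 12 mm tall. Origin: at the pivot, at the underside.

How it is judged:
By the outcome, as a careful person would: the job done as asked, in the order asked, and still so for the second after the job is handed in, while the arm keeps its last pose, push and grip.
It also fails if it takes over 54 s, if anything falls off the work surface, if the arm or the gripper's body presses on something with over 40 N, if the wrist force passes 120 N, or if a joint passes its speed limit or range.

## Working session

There is one attempt and no reset: what is moved stays moved. The work goes in short steps, Python scripts to look and compute and a tool call to move; the robot and the scene stay as the last step left them, time stands still between calls to the robot, and variables do not carry over. Pictures are saved under pics/ and viewed, at most 11 in all, crops included, and the job is handed in when it is done.

```bash
ls; mkdir -p pics; python3 - <<'E'
from workcell import r
import cv2,pickle
s=r.get_state();print({k:s[k] for k in('time','ee_pos','ee_rot','finger_gap')},r.tcp_to_grasp)
for n in('top','scene'):
    d=r.snapshot(n);pickle.dump(d,open(f'pics/{n}0.pkl','wb'));cv2.imwrite(f'pics/{n}0.png',d['image'][:,:,::-1]);print(n,d['K'],d['R'],d['t'])
E
```

```text
pics
workcell.py
{'time': 0.0, 'ee_pos': array([0.2247599 , 0.47399109, 0.23053345]), 'ee_rot': array([-1.88973842e-04,  2.19587135e-01,  9.75592565e-01, -7.75427140e-04]), 'finger_gap': 0.08537934634153767} -0.0187
top [[487.67355879   0.         317.82678231]
 [  0.         487.67355879 246.83724353]
 [  0.           0.           1.        ]] [[ 2.27909679e-02 -9.99740166e-01  4.14764700e-04]
 [-9.80522119e-01 -2.24338075e-02 -1.95123289e-01]
 [ 1.95081894e-01  4.04036265e-03 -9.80778635e-01]] [-0.00418598  0.59069619  0.95057245]
scene [[445.65084386   0.         315.03575346]
 [  0.         445.65084386 240.74665199]
 [  0.           0.           1.        ]] [[ 0.46334795  0.88613073  0.00900067]
 [ 0.59199305 -0.3019567  -0.74723917]
 [-0.65943378  0.35156007 -0.66449425]] [-0.26464342 -0.27872232  1.2051637 ]
```

View pics/top0.png

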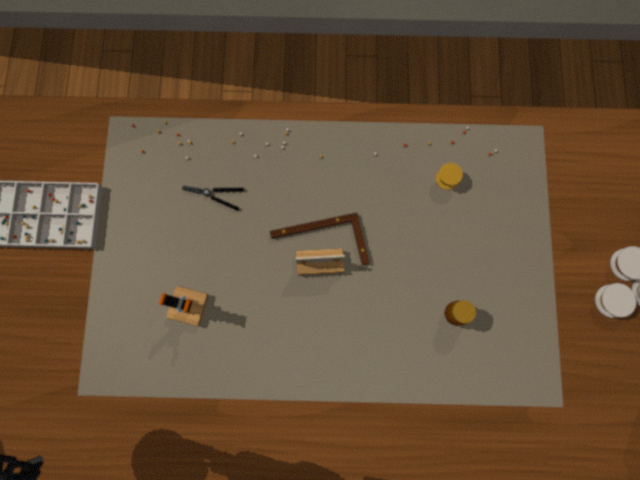

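View pics/scene0.png

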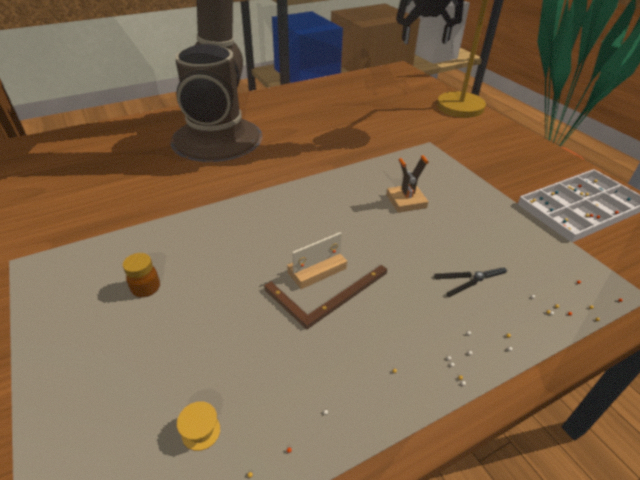

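The top view shows the fence corner near (357,215), with the long strip running left and the short strip running down. The stand is at (320,262), the clip on its holder at (185,303), the pliers at (210,192), the spool at (450,176) and the jar at (461,312).

```bash
cat > h.py <<'E'
import numpy as np,cv2,pickle
def ray(d,px,z):
    px=np.atleast_2d(px).astype(float)
    v=np.c_[px,np.ones(len(px))]@np.linalg.inv(d['K']).T@d['R']
    c=-d['R'].T@d['t']
    return c+v*((z-c[2])/v[:,2])[:,None]
def proj(d,X):
    p=(np.atleast_2d(X)@d['R'].T+d['t'])@d['K'].T
    return p[:,:2]/p[:,2:]
def crop(d,x0,y0,x1,y1,k,name):
    cv2.imwrite(name,cv2.resize(d['image'][y0:y1,x0:x1,::-1],None,fx=k,fy=k,interpolation=cv2.INTER_CUBIC))
E
python3 - <<'E'
from h import *
t=pickle.load(open('pics/top0.pkl','rb'));s=pickle.load(open('pics/scene0.pkl','rb'))
a=cv2.resize(t['image'][200:290,260:380,::-1],None,fx=5,fy=5,interpolation=cv2.INTER_CUBIC)
b=cv2.resize(t['image'][275:335,150:220,::-1],None,fx=5,fy=5,interpolation=cv2.INTER_CUBIC)
c=cv2.resize(s['image'][145:215,375:440,::-1],None,fx=6,fy=6,interpolation=cv2.INTER_CUBIC)
im=np.zeros((600,800,3),np.uint8); 
a=cv2.resize(a,(400,300));im[:300,:400]=a; im[:300,400:750]=b; 
c=cv2.resize(c,(279,300)); im[300:,:279]=c
e=cv2.resize(s['image'][225:335,255:395,::-1],(382,300),interpolation=cv2.INTER_CUBIC);im[300:,300:682]=e
cv2.imwrite('pics/c0.png',im)
for n,(x,y) in dict(foot=(320,270),cardtop=(320,258),fence=(310,226),bed=(330,300),hold=(203,300)).items(): print(n,t['image'][y,x],cv2.cvtColor(t['image'][y:y+1,x:x+1],cv2.COLOR_RGB2HSV)[0,0])
E
```

```text
foot [142 105  64] [ 16 140 142]
cardtop [117 106  91] [ 17  57 117]
fence [68 37 20] [ 11 180  68]
bed [125 114  94] [ 19  63 125]
hold [164 122  73] [ 16 141 164]
```

View pics/c0.png

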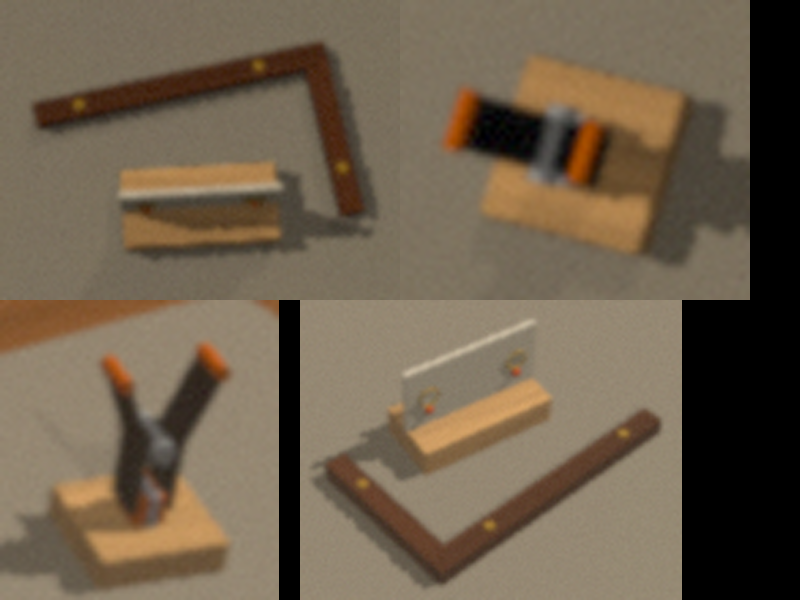

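The crops show the earrings hanging on the card, the clip's rolls lying along roughly world y, and the fence and foot edges clearly visible.

```bash
cat >> h.py <<'E'
def mask(d,kind,box):
    h=cv2.cvtColor(cv2.GaussianBlur(d['image'],(3,3),0),cv2.COLOR_RGB2HSV).astype(int)
    H,S,V=h[...,0],h[...,1],h[...,2]
    m={'wood':(S>100)&(V>90)&(H>9)&(H<24),'fence':(S>110)&(V<95)&(H<20),'orange':(S>190)&(V>110)&(H<13)}[kind]
    o=np.zeros(m.shape,np.uint8);x0,y0,x1,y1=box;o[y0:y1,x0:x1]=m[y0:y1,x0:x1];return o
def cont(m): return sorted(cv2.findContours(m,cv2.RETR_EXTERNAL,cv2.CHAIN_APPROX_NONE)[0],key=cv2.contourArea,reverse=True)
def rect(P):  # centre, size, angle of points in xy
    return cv2.minAreaRect((P[:,:2]*1000).astype(np.float32))
E
python3 - <<'E'
from h import *
t=pickle.load(open('pics/top0.pkl','rb'));s=pickle.load(open('pics/scene0.pkl','rb'))
m=mask(t,'fence',(262,205,378,270));c=cont(m)[0]
P=ray(t,cont(m)[0][:,0],.014)[:,:2]*1000
ys,xs=np.nonzero(m);Q=ray(t,np.c_[xs,ys],.014)[:,:2]*1000
print('fence area',len(xs),'bbox',P.min(0),P.max(0))
# corner hull triangle
h=cv2.convexHull(P.astype(np.float32));a,tri=cv2.minEnclosingTriangle(h);print(tri[:,0])
# split: fit strips' centre lines
hp=cv2.approxPolyDP(h,6,True)[:,0];print('hull',hp)
for nm,sel in(('long',(xs<345)&(xs>278)),('short',ys>226)):
    for side in range(1):
        print(nm,cv2.fitLine(Q[sel].astype(np.float32),cv2.DIST_L2,0,.1,.1).ravel(),sel.sum())
m=mask(t,'wood',(285,243,352,280));c=cont(m);P=np.vstack([ray(t,k[:,0],.022) for k in c[:3]]);print('foot',[cv2.contourArea(k) for k in c[:3]],rect(P))
m=mask(t,'wood',(160,280,215,330));c=cont(m)[0];print('hold',rect(ray(t,c[:,0],.020)))
for d,b in((t,(155,285,200,320)),(s,(395,150,430,175))):
    for c in cont(mask(d,'orange',b))[:4]: print('or',cv2.contourArea(c),cv2.minAreaRect(c))
E
```

```text
fence area 1186 bbox [564.1018887  -99.00845863] [676.9191041  114.18043642]
[[ 678.8949    -74.446594]
 [ 559.9676   -103.197624]
 [ 627.16925   139.1715  ]]
hull [[566.5213   -99.00846 ]
 [676.9191   -72.41755 ]
 [629.92847  114.180435]
 [618.9079   109.37622 ]]
long [  0.7100048   0.7041968 621.9653     15.887301 ] 699
short [ 1.9013697e-01  9.8175758e-01  6.0472980e+02 -6.3776097e+00] 757
foot [348.0, 248.5] ((567.3779296875, 4.399410247802734), (51.76434326171875, 100.40929412841797), 4.51704216003418)
hold ((466.7129211425781, 282.12890625), (71.6761245727539, 70.29241943359375), 76.8677978515625)
or 0.0 ((186.0, 300.0), (0.0, 0.0), 0.0)
or 0.0 ((162.0, 295.0), (0.0, 0.0), 0.0)
or 4.5 ((424.0000305175781, 158.99998474121094), (5.656853675842285, 1.4142134189605713), 45.0)
or 3.5 ((401.7000732421875, 161.8999786376953), (4.919349670410156, 1.3416407108306885), 63.43495178222656)
```

Request:
{"method": "steer_hand", "body": {
  "ticks": [
    [[-0.033, -0.012, 0], 0],
    [[-0.033, -0.012, 0], 0],
    [[-0.033, -0.012, 0], 0],
    [[-0.033, -0.012, 0], 0],
    [[-0.033, -0.012, 0], 0],
    [[-0.033, -0.012, 0], 0],
    [[-0.033, -0.012, 0], 0],
    [[-0.033, -0.012, 0], 0],
    [[-0.033, -0.012, 0], 0],
    [[0, 0, 0], -0.1],
    [[0, 0, 0], -0.1],
    [[0, 0, 0], 0],
    [[0, 0, 0], 0]
  ],
  "finger_gap": 0.085
}}

```text
time: 1.18
ee_pos: [0.4469, 0.2493, 0.2309]
ee_rot: [-0.0, 0.123, 0.992, -0.0]
ft_force: [0.8, -0.4, -0.9]
finger_gap: 0.0854
grip_force: 0.0
```

```bash
cat >> h.py <<'E'
from scipy.spatial.transform import Rotation as Ro
def wrist(r,name):
    s=r.get_state();d=r.snapshot('wrist')
    T=np.eye(4);T[:3,:3]=Ro.from_quat(np.roll(s['ee_rot'],-1)).as_matrix();T[:3,3]=s['ee_pos']
    C=np.linalg.inv(T@d['mount']);d['R']=C[:3,:3];d['t']=C[:3,3]
    cv2.imwrite(f'pics/{name}.png',d['image'][:,:,::-1]);pickle.dump(d,open(f'pics/{name}.pkl','wb'))
    return d,s
E
python3 - <<'E'
from h import *
from workcell import r
d,s=wrist(r,'w1');print(d['mount'],d['K'],s['time'],s['ee_pos'])
E
```

```text
[[-1.50512498e-05 -9.49077361e-01 -3.15043113e-01  8.12043675e-02]
 [ 9.99999996e-01 -4.15298698e-05  7.73348423e-05 -9.80815481e-04]
 [-8.64804475e-05 -3.15043111e-01  9.49077358e-01 -1.42997502e-01]
 [ 0.00000000e+00  0.00000000e+00  0.00000000e+00  1.00000000e+00]] [[380.21680175   0.         315.44983244]
 [  0.         380.21680175 236.22298937]
 [  0.           0.           1.        ]] 1.1833 [0.44693233 0.24929786 0.23093438]
```

View pics/w1.png

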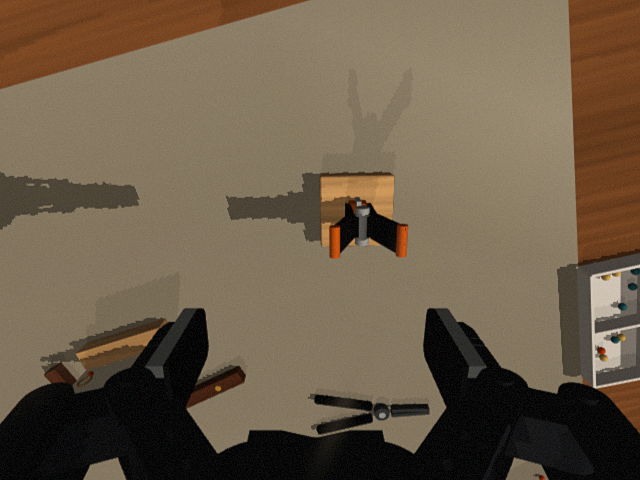

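The wrist view shows the holder at (357,210), with the clip rolls at about (335,241) and (402,240) and the pin at (363,225). The stand and fence are partly hidden by the left finger.

```bash
python3 - <<'E'
from h import *
t=pickle.load(open('pics/top0.pkl','rb'));s=pickle.load(open('pics/scene0.pkl','rb'));w=pickle.load(open('pics/w1.pkl','rb'))
def cen(d,b):
    h=cv2.cvtColor(d['image'],cv2.COLOR_RGB2HSV).astype(int);x0,y0,x1,y1=b
    m=((h[...,0]<12)&(h[...,1]>180)&(h[...,2]>90)).astype(np.uint8)
    o=np.zeros_like(m);o[y0:y1,x0:x1]=m[y0:y1,x0:x1]
    ys,xs=np.nonzero(o);print(len(xs),end=' ');return np.array([xs.mean(),ys.mean()])
L=[(w,cen(w,(385,215,415,262))),(t,cen(t,(155,285,170,315))),(s,cen(s,(415,150,432,172)))]
Rr=[(w,cen(w,(322,215,345,262))),(t,cen(t,(180,290,195,315))),(s,cen(s,(395,150,412,175)))]
def tri(obs):
    A=np.vstack([np.outer(p,(d['K']@np.c_[d['R'],d['t']])[2])-(d['K']@np.c_[d['R'],d['t']])[:2] for d,p in obs])
    v=np.linalg.svd(A)[2][-1];return v[:3]/v[3]
for o in(L,Rr):
    X=tri(o);print(X,[np.round(proj(d,X)-p,1) for d,p in o],tri(o[:2]))
m=mask(w,'wood',(310,165,400,260));c=cont(m)[0];print('hold w',rect(ray(w,c[:,0],.020)))
print('rolls at z=.107',ray(w,[L[0][1],Rr[0][1]],.107),ray(t,[L[1][1],Rr[1][1]],.107))
print(proj(w,[[.659,-.062,.014],[.568,.0044,.022]]))
E
```

```text
308 0 5 288 2 5 <stdin>:7: RuntimeWarning: Mean of empty slice.
  ret = ret.dtype.type(ret / rcount)
Traceback (most recent call last):
numpy.linalg.LinAlgError: SVD did not converge
```

```bash
cat >> h.py <<'E'
def cen(d,b):
    h=cv2.cvtColor(d['image'],cv2.COLOR_RGB2HSV).astype(int);x0,y0,x1,y1=b
    m=((h[...,0]<13)&(h[...,1]>150)&(h[...,2]>80)).astype(np.uint8)
    o=np.zeros_like(m);o[y0:y1,x0:x1]=m[y0:y1,x0:x1]
    c=cont(o)[0];k=cv2.moments(o,True);print(o.sum(),end=' ');return np.array([k['m10'],k['m01']])/k['m00']
def tri(obs):
    A=np.vstack([np.outer(p,(d['K']@np.c_[d['R'],d['t']])[2])-(d['K']@np.c_[d['R'],d['t']])[:2] for d,p in obs])
    v=np.linalg.svd(A)[2][-1];return v[:3]/v[3]
E
python3 - <<'E'
from h import *
t=pickle.load(open('pics/top0.pkl','rb'));s=pickle.load(open('pics/scene0.pkl','rb'));w=pickle.load(open('pics/w1.pkl','rb'))
L=[(w,cen(w,(385,215,415,262))),(t,cen(t,(155,285,170,315))),(s,cen(s,(415,150,432,172)))]
Rr=[(w,cen(w,(322,215,345,262))),(t,cen(t,(180,290,195,315))),(s,cen(s,(395,150,412,175)))]
for o in(L,Rr):
    X=tri(o);print(X,[np.round(proj(d,X)-p,1) for d,p in o],tri(o[:2]))
m=mask(w,'wood',(310,165,400,260));c=cont(m)[0];print('hold w',rect(ray(w,c[:,0],.020)))
print('rolls at z=.107',ray(w,[L[0][1],Rr[0][1]],.107),ray(t,[L[1][1],Rr[1][1]],.107))
print(proj(w,[[.659,-.062,.014],[.568,.0044,.022]]))
E
```

```text
332 22 26 320 13 25 [0.47273726 0.30737119 0.10673822] [array([[-0.5, -0.3]]), array([[0.2, 0.1]]), array([[ 0.4, -0.1]])] [0.47295493 0.30769165 0.10712332]
[0.46202251 0.2593038  0.10614885] [array([[0.3, 0. ]]), array([[0.3, 0.2]]), array([[ 0.3, -0.1]])] [0.46204643 0.25945699 0.10711725]
hold w ((473.4444580078125, 281.9102783203125), (70.20127868652344, 83.9722671508789), 77.04668426513672)
rolls at z=.107 [[0.47296503 0.30765434 0.107     ]
 [0.4616651  0.25911095 0.107     ]] [[0.47298631 0.30776651 0.107     ]
 [0.46229483 0.25971287 0.107     ]]
[[107.5431828  428.84641055]
 [125.97038862 359.18041025]]
```

Request:
{"method": "steer_hand", "body": {
  "ticks": [
    [[0, 0, 0], -0.122],
    [[0, 0, 0], -0.122],
    [[0, 0, 0], -0.122],
    [[0, 0, 0], -0.122],
    [[0, -0.038, 0], 0],
    [[0, -0.038, 0], 0],
    [[0, -0.038, 0], 0],
    [[0, -0.038, 0], 0],
    [[0, -0.038, 0], 0],
    [[0, -0.038, 0], 0],
    [[-0.003, -0.038, 0], 0],
    [[0, 0, 0.037], 0],
    [[0, 0, 0.037], 0],
    [[0, 0, 0.037], 0],
    [[0, 0, 0.037], 0],
    [[0, 0, 0.037], 0],
    [[0, 0, 0.037], 0],
    [[0, 0, 0], 0],
    [[0, 0, 0], 0]
  ],
  "finger_gap": 0.05
}}

```text
time: 2.82
ee_pos: [0.5127, -0.0073, 0.0082]
ee_rot: [-0.002, -0.122, 0.993, 0.0]
ft_force: [0.2, -0.2, 0.5]
finger_gap: 0.0501
grip_force: 0.0
```

Request:
{"method": "steer_hand", "body": {
  "ticks": [
    [[-0.008, 0, 0], 0],
    [[-0.005, 0, 0], 0],
    [[-0.005, 0, 0], 0],
    [[-0.005, 0, 0], 0],
    [[-0.005, 0, 0], 0],
    [[-0.005, 0, 0], 0],
    [[-0.005, 0, 0], 0],
    [[-0.005, 0, 0], 0],
    [[-0.005, 0, 0], 0],
    [[-0.005, 0, 0], 0],
    [[-0.004, 0, 0], 0],
    [[-0.003, 0, 0], 0],
    [[-0.002, 0, 0], 0],
    [[0, 0, 0], 0]
  ]
}}

```text
time: 3.98
ee_pos: [0.5753, 0.0074, 0.0092]
ee_rot: [0.0, -0.122, 0.992, 0.0]
ft_force: [0.3, 0.1, 0.4]
finger_gap: 0.0496
grip_force: 0.0
```

```bash
python3 - <<'E'
from h import *
from workcell import r
d=r.snapshot('top');pickle.dump(d,open('pics/top1.pkl','wb'));s=r.snapshot('scene');pickle.dump(s,open('pics/scene1.pkl','wb'))
im=np.zeros((600,800,3),np.uint8)
im[:300,:400]=cv2.resize(d['image'][200:290,260:380,::-1],(400,300),interpolation=cv2.INTER_CUBIC)
im[300:,:]=cv2.resize(s['image'][250:340,235:475,::-1],(800,300),interpolation=cv2.INTER_CUBIC)
cv2.imwrite('pics/c1.png',im)
E
```

```text
(no output)
```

View pics/c1.png

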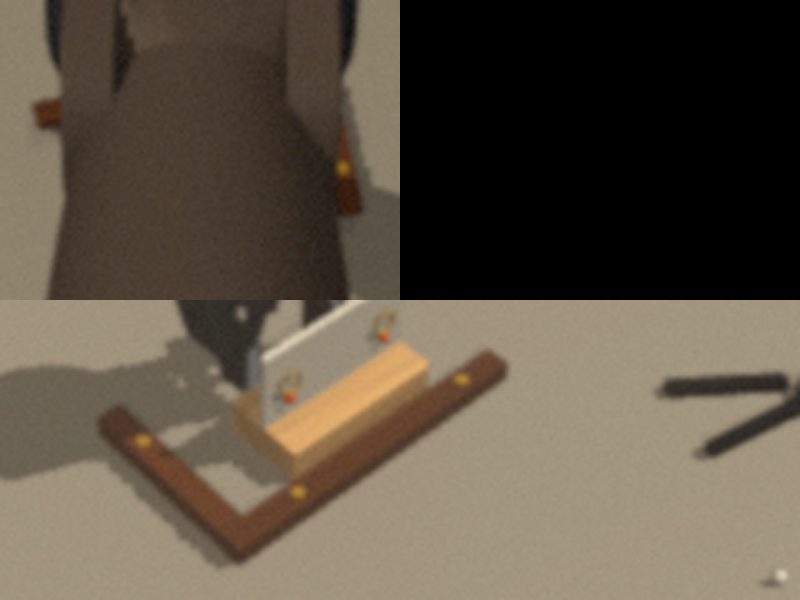

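The stand is now square and a few millimetres short of the long strip. Next is pushing until it makes contact.

Request:
{"method": "steer_hand", "body": {
  "ticks": [
    [[-0.001, 0, 0], 0],
    [[-0.001, 0, 0], 0],
    [[-0.001, 0, 0], 0],
    [[0, 0, 0], 0]
  ]
}}

```text
time: 4.42
ee_pos: [0.5776, 0.008, 0.0093]
ee_rot: [-0.0, -0.122, 0.992, 0.0]
ft_force: [-0.8, -0.3, 1.0]
finger_gap: 0.0498
grip_force: 0.8
```

Request:
{"method": "steer_hand", "body": {
  "ticks": [
    [[-0.001, 0, 0], 0],
    [[-0.001, 0, 0], 0],
    [[0, 0, 0], 0]
  ]
}}

```text
time: 4.67
ee_pos: [0.5797, 0.0085, 0.0093]
ee_rot: [0.0, -0.122, 0.992, 0.0]
ft_force: [-0.6, -0.3, 0.6]
finger_gap: 0.0499
grip_force: 0.6
```

Request:
{"method": "steer_hand", "body": {
  "ticks": [
    [[-0.001, 0, 0], 0],
    [[-0.001, 0, 0], 0],
    [[0, 0, 0], 0]
  ]
}}

```text
time: 4.92
ee_pos: [0.5817, 0.009, 0.0093]
ee_rot: [0.0, -0.122, 0.992, 0.0]
ft_force: [-1.7, 0.2, 0.2]
finger_gap: 0.0501
grip_force: 0.5
```

Request:
{"method": "steer_hand", "body": {
  "ticks": [
    [[-0.001, 0, 0], 0],
    [[-0.001, 0, 0], 0],
    [[0, 0, 0], 0]
  ]
}}

```text
time: 5.17
ee_pos: [0.5819, 0.0091, 0.0092]
ee_rot: [-0.001, -0.122, 0.993, -0.0]
ft_force: [-7.6, -1.5, 5.8]
finger_gap: 0.05
grip_force: 3.6
```

Firm contact with the long strip. Next I go round to the +y end.

Request:
{"method": "steer_hand", "body": {
  "ticks": [
    [[0.015, 0, 0], 0],
    [[0.015, 0, 0], 0],
    [[0, 0, -0.033], 0],
    [[0, 0, -0.033], 0],
    [[0, 0, -0.034], 0],
    [[0, 0, 0], 0.121],
    [[0, 0, 0], 0.121],
    [[0, 0, 0], 0.121],
    [[0, 0, 0], 0.121],
    [[0, 0, 0], 0.121],
    [[0, 0, 0], 0.121],
    [[0, 0, 0], 0.121],
    [[0, 0, 0], 0.121],
    [[0, 0, 0], 0.121],
    [[0, 0, 0], 0.121],
    [[0, 0, 0], 0.121],
    [[0, 0, 0], 0.121],
    [[0, 0, 0], 0.119]
  ]
}}

```text
time: 6.67
ee_pos: [0.5549, 0.0023, 0.1095]
ee_rot: [0.0, 0.618, 0.786, 0.0]
ft_force: [0.5, -0.1, 0.3]
finger_gap: 0.0497
grip_force: 0.0
```

Request:
{"method": "steer_hand", "body": {
  "ticks": [
    [[0.035, 0.02, 0], 0],
    [[0.035, 0.022, 0], 0],
    [[0.012, 0.022, 0], 0],
    [[0, 0, 0], 0],
    [[0, 0, 0.033], 0],
    [[0, 0, 0.033], 0],
    [[0, 0, 0.033], 0],
    [[0, 0, 0], 0],
    [[0, 0, 0], 0]
  ],
  "finger_gap": 0.015
}}

```text
time: 7.42
ee_pos: [0.5949, 0.0966, 0.0091]
ee_rot: [-0.001, 0.616, 0.788, -0.001]
ft_force: [0.3, 0.7, -0.2]
finger_gap: 0.0152
grip_force: 0.0
```

```bash
python3 - <<'E'
from h import *
from workcell import r
s=r.snapshot('scene');pickle.dump(s,open('pics/scene2.pkl','wb'))
crop(s,235,220,475,340,3,'pics/c2.png')
E
```

```text
(no output)
```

View pics/c2.png

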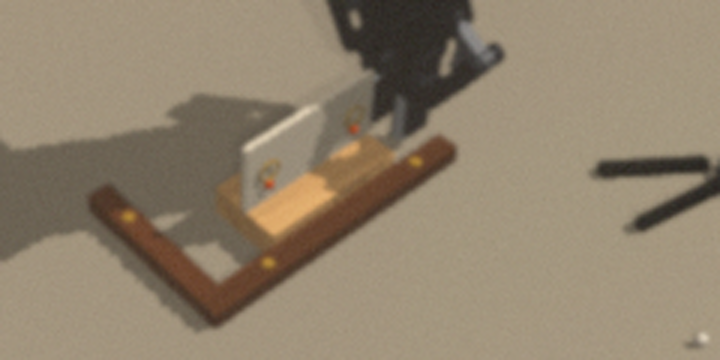

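The stand sits along the long strip with a gap to the short strip, and the fingers are just beyond the foot's +y end. I push along −y now.

Request:
{"method": "steer_hand", "body": {
  "ticks": [
    [[-0.006, 0, 0], 0],
    [[-0.006, 0, 0], 0],
    [[-0.004, 0, 0], 0],
    [[-0.004, 0, 0], 0],
    [[-0.004, 0, 0], 0],
    [[-0.004, 0, 0], 0],
    [[-0.004, 0, 0], 0],
    [[-0.004, 0, 0], 0],
    [[-0.004, 0, 0], 0],
    [[-0.004, 0, 0], 0],
    [[-0.003, 0, 0], 0],
    [[-0.002, 0, 0], 0],
    [[0, 0, 0], 0]
  ]
}}

```text
time: 8.55
ee_pos: [0.6084, 0.049, 0.0101]
ee_rot: [0.0, 0.616, 0.788, -0.0]
ft_force: [-0.1, 0.2, 0.3]
finger_gap: 0.0153
grip_force: 0.1
```

Request:
{"method": "steer_hand", "body": {
  "ticks": [
    [[-0.0015, 0, 0], 0],
    [[-0.0015, 0, 0], 0],
    [[0, 0, 0], 0]
  ]
}}

```text
time: 8.8
ee_pos: [0.609, 0.0465, 0.0101]
ee_rot: [0.0, 0.615, 0.788, -0.0]
ft_force: [-0.2, 1.3, -0.3]
finger_gap: 0.0148
grip_force: 0.4
```

Request:
{"method": "steer_hand", "body": {
  "ticks": [
    [[-0.0015, 0, 0], 0],
    [[-0.0015, 0, 0], 0],
    [[0, 0, 0], 0]
  ]
}}

```text
time: 9.05
ee_pos: [0.6098, 0.0435, 0.0101]
ee_rot: [0.0, 0.615, 0.788, -0.0]
ft_force: [-0.1, -0.1, -0.9]
finger_gap: 0.0153
grip_force: 0.2
```

Request:
{"method": "steer_hand", "body": {
  "ticks": [
    [[-0.0015, 0, 0], 0],
    [[-0.0015, 0, 0], 0],
    [[0, 0, 0], 0]
  ]
}}

```text
time: 9.3
ee_pos: [0.6105, 0.0409, 0.0102]
ee_rot: [-0.0, 0.615, 0.788, 0.0]
ft_force: [-0.1, 1.6, 0.2]
finger_gap: 0.015
grip_force: 0.8
```

Request:
{"method": "steer_hand", "body": {
  "ticks": [
    [[-0.001, 0, 0], 0],
    [[-0.001, 0, 0], 0],
    [[0, 0, 0], 0]
  ]
}}

```text
time: 9.55
ee_pos: [0.6108, 0.0408, 0.0103]
ee_rot: [-0.001, 0.615, 0.789, 0.001]
ft_force: [-0.2, 8.6, -0.5]
finger_gap: 0.015
grip_force: 4.1
```

Request:
{"method": "steer_hand", "body": {
  "ticks": [
    [[-0.001, 0, 0], 0],
    [[-0.001, 0, 0], 0],
    [[0, 0, 0], 0]
  ]
}}

```text
time: 9.8
ee_pos: [0.6108, 0.0407, 0.0102]
ee_rot: [-0.003, 0.615, 0.789, 0.003]
ft_force: [-2.4, 13.9, 0.6]
finger_gap: 0.0149
grip_force: 7.3
```

Contact with the short strip at 14 N. Now a final press against the long strip.

Request:
{"method": "steer_hand", "body": {
  "ticks": [
    [[0.015, 0, 0], 0],
    [[0.015, 0, 0], 0],
    [[0, 0, -0.033], 0],
    [[0, 0, -0.033], 0],
    [[0, 0, -0.033], 0],
    [[-0.03, -0.02, 0], 0],
    [[-0.03, -0.022, 0], 0],
    [[-0.031, -0.022, 0], 0]
  ]
}}

```text
time: 10.47
ee_pos: [0.5643, -0.0377, 0.1103]
ee_rot: [0.001, 0.614, 0.789, 0.0]
ft_force: [0.4, -0.4, -0.1]
finger_gap: 0.0152
grip_force: 0.0
```

Request:
{"method": "steer_hand", "body": {
  "ticks": [
    [[0, 0, 0], -0.121],
    [[0, 0, 0], -0.121],
    [[0, 0, 0], -0.121],
    [[0, 0, 0], -0.121],
    [[0, 0, 0], -0.121],
    [[0, 0, 0], -0.121],
    [[0, 0, 0], -0.121],
    [[0, 0, 0], -0.121],
    [[0, 0, 0], -0.121],
    [[0, 0, 0], -0.121],
    [[0, 0, 0], -0.121],
    [[0, 0, 0], -0.121],
    [[0, 0, 0], -0.119],
    [[0, 0, 0.033], 0],
    [[0, 0, 0.033], 0],
    [[0, 0, 0.033], 0],
    [[0, 0, 0], 0]
  ],
  "finger_gap": 0.05
}}

```text
time: 11.88
ee_pos: [0.5596, -0.0369, 0.0044]
ee_rot: [-0.005, -0.122, 0.992, 0.0]
ft_force: [-1.9, -0.6, -0.9]
finger_gap: 0.05
grip_force: 0.0
```

Request:
{"method": "steer_hand", "body": {
  "ticks": [
    [[-0.006, 0, 0], 0],
    [[-0.006, 0, 0], 0],
    [[-0.005, 0, 0], 0],
    [[-0.004, 0, 0], 0],
    [[-0.003, 0, 0], 0],
    [[-0.002, 0, 0], 0],
    [[0, 0, 0], 0]
  ]
}}

```text
time: 12.47
ee_pos: [0.5902, -0.0313, 0.0109]
ee_rot: [0.0, -0.122, 0.992, -0.0]
ft_force: [-1.1, -0.0, 0.3]
finger_gap: 0.05
grip_force: 0.0
```

Request:
{"method": "steer_hand", "body": {
  "ticks": [
    [[-0.001, 0, 0], 0],
    [[-0.001, 0, 0], 0],
    [[0, 0, 0], 0]
  ]
}}

```text
time: 12.72
ee_pos: [0.5909, -0.031, 0.0103]
ee_rot: [-0.0, -0.122, 0.993, -0.0]
ft_force: [-1.4, 0.3, 1.3]
finger_gap: 0.05
grip_force: 0.9
```

Request:
{"method": "steer_hand", "body": {
  "ticks": [
    [[-0.001, 0, 0], 0],
    [[-0.001, 0, 0], 0],
    [[0, 0, 0], 0]
  ]
}}

```text
time: 12.97
ee_pos: [0.5917, -0.0307, 0.0101]
ee_rot: [-0.002, -0.122, 0.993, -0.0]
ft_force: [-6.7, -2.6, 3.9]
finger_gap: 0.05
grip_force: 3.4
```

Request:
{"method": "steer_hand", "body": {
  "ticks": [
    [[0.015, 0, 0], 0],
    [[0.015, 0, 0], 0],
    [[0, 0, -0.04], 0],
    [[0, 0, -0.04], 0],
    [[0, 0, -0.04], 0],
    [[0, 0, -0.04], 0],
    [[0, 0, -0.04], 0],
    [[0.0015, 0.037, 0], 0],
    [[0.0015, 0.037, 0], 0],
    [[0.0015, 0.037, 0], 0],
    [[0.0015, 0.037, 0], 0],
    [[0.0015, 0.037, 0], 0],
    [[0.0015, 0.037, 0], 0],
    [[0.0015, 0.037, 0], 0],
    [[0.0015, 0.037, 0], 0],
    [[0.0015, 0.037, 0], 0],
    [[0, 0, 0], 0]
  ],
  "finger_gap": 0.085
}}

```text
time: 14.38
ee_pos: [0.4686, 0.2876, 0.2101]
ee_rot: [-0.0, -0.125, 0.992, 0.001]
ft_force: [-0.1, -1.2, -0.0]
finger_gap: 0.085
grip_force: 0.0
```

Request:
{"method": "steer_hand", "body": {
  "ticks": [
    [[0, 0, 0], 0.117],
    [[0, 0, 0], 0.117],
    [[0, 0, 0], 0.117],
    [[0, 0, 0], 0.116],
    [[0, 0, 0], 0],
    [[0, 0, 0], 0]
  ]
}}

```text
time: 14.88
ee_pos: [0.4705, 0.2821, 0.2103]
ee_rot: [0.0, 0.109, 0.994, 0.0]
ft_force: [-0.1, 0.5, 0.5]
finger_gap: 0.0848
grip_force: 0.0
```

```bash
python3 - <<'E'
from h import *
from workcell import r
s=r.get_state();R=Ro.from_quat(np.roll(s['ee_rot'],-1)).as_matrix();print(s['time'],s['ee_pos'],R)
print('to clip, tool axes',R.T@(np.array([.4673,.2834,.0875])-s['ee_pos']))
d=r.snapshot('top');pickle.dump(d,open('pics/top3.pkl','wb'));s=r.snapshot('scene');pickle.dump(s,open('pics/scene3.pkl','wb'))
im=np.zeros((600,800,3),np.uint8)
im[:300,:400]=cv2.resize(d['image'][200:290,260:380,::-1],(400,300),interpolation=cv2.INTER_CUBIC)
im[300:,:]=cv2.resize(s['image'][250:340,235:475,::-1],(800,300),interpolation=cv2.INTER_CUBIC)
im[:300,400:]=cv2.resize(d['image'][255:345,140:260,::-1],(400,300),interpolation=cv2.INTER_CUBIC)
cv2.imwrite('pics/c3.png',im)
E
```

```text
14.8833 [0.47045991 0.28212344 0.21030933] [[-9.76178112e-01  2.16970620e-01  2.07665796e-04]
 [ 2.16970673e-01  9.76178082e-01  2.81077962e-04]
 [-1.41733139e-04  3.19439542e-04 -9.99999939e-01]]
to clip, tool axes [0.00337902 0.00052131 0.12280903]
```

View pics/c3.png

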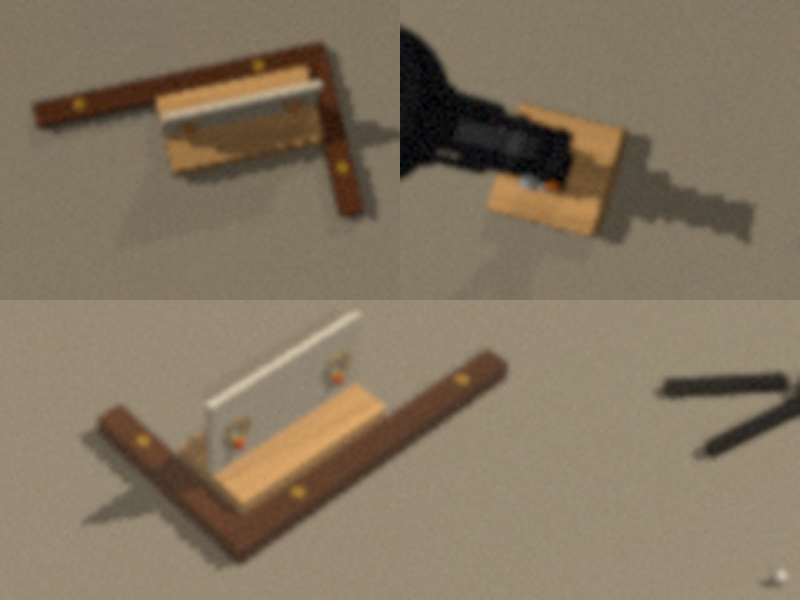

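The stand is flush against both strips in both views, so I descend on the clip.

Request:
{"method": "steer_hand", "body": {
  "ticks": [
    [[0.0034, 0.0005, 0], 0],
    [[0, 0, 0.025], 0],
    [[0, 0, 0.025], 0],
    [[0, 0, 0.025], 0],
    [[0, 0, 0.025], 0],
    [[0, 0, 0.025], 0],
    [[0, 0, 0], 0],
    [[0, 0, 0], 0]
  ],
  "finger_gap": 0.085
}}

```text
time: 15.65
ee_pos: [0.466, 0.2828, 0.0845]
ee_rot: [-0.001, 0.11, 0.994, -0.001]
ft_force: [0.0, -0.1, 0.5]
finger_gap: 0.085
grip_force: 0.0
```

Request:
{"method": "steer_hand", "body": {
  "ticks": [
    [[0, 0, 0], 0],
    [[0, 0, 0], 0],
    [[0, 0, 0], 0],
    [[0, 0, 0], 0]
  ],
  "finger_gap": 0.05
}}

```text
time: 15.98
ee_pos: [0.4697, 0.2851, 0.0896]
ee_rot: [0.003, 0.111, 0.994, 0.003]
ft_force: [-0.1, -0.0, 11.3]
finger_gap: 0.0499
grip_force: 7.3
```

Request:
{"method": "steer_hand", "body": {
  "ticks": [
    [[0, 0, 0], 0],
    [[0, 0, 0], 0],
    [[0, 0, 0], 0],
    [[0, 0, 0], 0],
    [[0, 0, 0], 0],
    [[0, 0, 0], 0]
  ],
  "finger_gap": 0.028
}}

```text
time: 16.48
ee_pos: [0.4696, 0.285, 0.0895]
ee_rot: [0.003, 0.111, 0.994, 0.002]
ft_force: [-0.4, -0.2, 11.6]
finger_gap: 0.0281
grip_force: 7.2
```

Request:
{"method": "steer_hand", "body": {
  "ticks": [
    [[0, 0, -0.003], 0],
    [[0, 0, 0], 0]
  ]
}}

```text
time: 16.65
ee_pos: [0.468, 0.2839, 0.0903]
ee_rot: [0.001, 0.111, 0.994, 0.001]
ft_force: [0.0, -0.0, -1.1]
finger_gap: 0.0279
grip_force: 6.2
```

Request:
{"method": "steer_hand", "body": {
  "ticks": [
    [[0, 0, -0.003], 0],
    [[0, 0, 0], 0]
  ]
}}

```text
time: 16.82
ee_pos: [0.4672, 0.2834, 0.0919]
ee_rot: [0.0, 0.111, 0.994, 0.0]
ft_force: [0.5, 0.8, -1.0]
finger_gap: 0.0284
grip_force: 6.2
```

```bash
python3 - <<'E'
from h import *
from workcell import r
w,_=wrist(r,'w4');s=r.snapshot('scene');pickle.dump(s,open('pics/scene4.pkl','wb'))
im=np.zeros((600,800,3),np.uint8)
im[:,:400]=cv2.resize(s['image'][125:215,375:435,::-1],(400,600),interpolation=cv2.INTER_CUBIC)
im[:300,400:]=cv2.resize(w['image'][:,:,::-1],(400,300));cv2.imwrite('pics/c4.png',im)
E
```

```text
(no output)
```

View pics/c4.png

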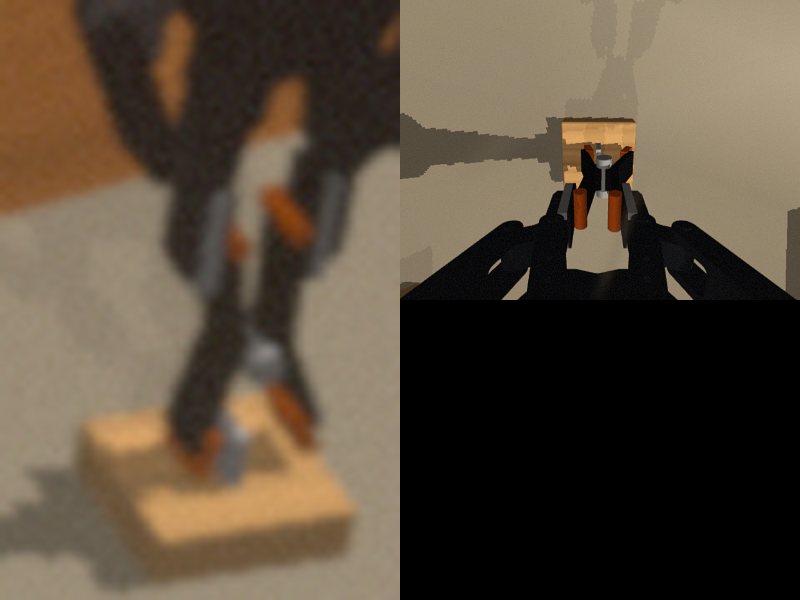

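The clip is squeezed evenly between the pads with its jaws spread clear of the holder strip. I lift it, and measure the card top from the earlier pictures.

Request:
{"method": "steer_hand", "body": {
  "ticks": [
    [[0, 0, -0.01], 0],
    [[0, 0, -0.02], 0],
    [[0, 0, -0.03], 0],
    [[0, 0, -0.03], 0],
    [[0, 0, -0.03], 0],
    [[0, 0, -0.02], 0],
    [[0, 0, 0], 0]
  ]
}}

```text
time: 17.5
ee_pos: [0.4686, 0.2843, 0.2368]
ee_rot: [0.003, 0.111, 0.994, 0.002]
ft_force: [-0.2, 0.0, -0.2]
finger_gap: 0.0279
grip_force: 6.2
```

```bash
python3 - <<'E'
from h import *
t=pickle.load(open('pics/top3.pkl','rb'));s=pickle.load(open('pics/scene3.pkl','rb'))
a=ray(t,[[308.9,236.3],[356.6,225.2]],.072);b=ray(s,[[342.4,254.8],[298,281.5]],.072)
print('card ends top',a,a.mean(0),np.linalg.norm(a[0]-a[1]));print('scene',b,b.mean(0),np.linalg.norm(b[0]-b[1]))
for n,p,q in(('+y',(308.9,236.3),(342.4,254.8)),('-y',(356.6,225.2),(298,281.5))): print(tri([(t,np.array(p)),(s,np.array(q))]))
m=mask(t,'wood',(300,215,362,256));c=cont(m);print([cv2.contourArea(k) for k in c[:4]]);P=np.vstack([ray(t,k[:,0],.022) for k in c if cv2.contourArea(k)>20]);print('foot',rect(P))
# card by brightness/low saturation
for d,bx,nm in((t,(300,218,364,244),'top'),):
    h=cv2.cvtColor(d['image'],cv2.COLOR_RGB2HSV);x0,y0,x1,y1=bx
    m=np.zeros(h.shape[:2],np.uint8);m[y0:y1,x0:x1]=((h[...,2]>140)&(h[...,1]<70))[y0:y1,x0:x1]
    c=cont(m)[0];print(nm,cv2.contourArea(c),rect(ray(d,c[:,0],.072)))
E
```

```text
card ends top [[ 0.60947467  0.0280276   0.072     ]
 [ 0.63510352 -0.06949012  0.072     ]] [ 0.62228909 -0.02073126  0.072     ] 0.1008292798238772
scene [[ 0.61660715  0.02820838  0.072     ]
 [ 0.63798741 -0.06644613  0.072     ]] [ 0.62729728 -0.01911888  0.072     ] 0.09703912649730906
[0.61134171 0.02949756 0.06676418]
[ 0.63613625 -0.06794831  0.07077161]
[426.5, 265.0, 2.0, 0.0]
foot ((631.0894165039062, -21.547161102294922), (64.06982421875, 111.4407958984375), 14.531974792480469)
top 12.5 ((624.0789184570312, -20.38513946533203), (3.7689905166625977, 95.43635559082031), 14.72662353515625)
```

Request:
{"method": "steer_hand", "body": {
  "ticks": [
    [[0, 0, 0], 0.1],
    [[0, 0, 0], 0.1],
    [[0, 0, 0], 0.1],
    [[0, 0, 0], 0.1],
    [[0, 0, 0], 0.1],
    [[0, 0, 0], 0.1],
    [[0, 0, 0], 0.1],
    [[0, 0, 0], 0.1],
    [[0, 0, 0], 0.1],
    [[0, 0, 0], 0.1],
    [[0, 0, 0], 0.107],
    [[0, 0, 0], 0]
  ]
}}

```text
time: 18.5
ee_pos: [0.4668, 0.2832, 0.2307]
ee_rot: [-0.0, 0.618, 0.786, -0.001]
ft_force: [0.6, -0.5, -0.4]
finger_gap: 0.0279
grip_force: 6.2
```

Request:
{"method": "steer_hand", "body": {
  "ticks": [
    [[-0.015, 0.003, 0], 0],
    [[-0.027, 0.0067, 0], 0],
    [[-0.027, 0.0067, 0], 0],
    [[-0.027, 0.0067, 0], 0],
    [[-0.027, 0.0067, 0], 0],
    [[-0.027, 0.0067, 0], 0],
    [[-0.027, 0.0067, 0], 0],
    [[-0.027, 0.0067, 0], 0],
    [[-0.027, 0.0067, 0], 0],
    [[-0.027, 0.0067, 0], 0],
    [[-0.027, 0.0067, 0], 0],
    [[-0.027, 0.0067, 0], 0],
    [[-0.018, 0.003, 0], 0],
    [[0, 0, 0], 0],
    [[0, 0, 0], 0]
  ]
}}

```text
time: 19.75
ee_pos: [0.6235, -0.0187, 0.2304]
ee_rot: [-0.001, 0.616, 0.787, -0.0]
ft_force: [-0.2, 1.3, -0.9]
finger_gap: 0.0285
grip_force: 6.2
```

```bash
python3 - <<'E'
from h import *
from workcell import r
w,st=wrist(r,'w5');s=r.snapshot('scene');pickle.dump(s,open('pics/scene5.pkl','wb'))
R=Ro.from_quat(np.roll(st['ee_rot'],-1)).as_matrix();print(st['ee_pos'],R.T@(np.array([.625,-.0192,.0])-st['ee_pos']))
im=np.zeros((600,800,3),np.uint8)
im[:,:400]=cv2.resize(s['image'][140:320,260:380,::-1],(400,600),interpolation=cv2.INTER_CUBIC)
im[:600,400:]=cv2.resize(w['image'][100:400,220:420,::-1],(400,600));cv2.imwrite('pics/c5.png',im)
E
```

```text
[ 0.62351019 -0.01874344  0.23043801] [-0.00095154  0.00164534  0.23043544]
```

View pics/c5.png

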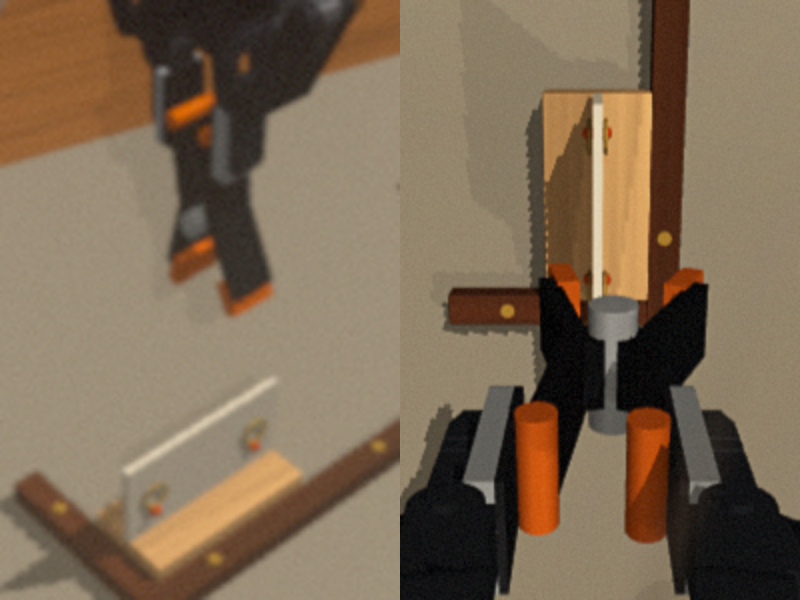

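The wrist view shows the stand flush against both strips, with the card edge vertical at about px x=319 and the jaws at px x≈302 and 362. The scene view has the jaw-pad bottoms at about (335,231) and (319,222).

```bash
python3 - <<'E'
from h import *
w=pickle.load(open('pics/w5.pkl','rb'));s=pickle.load(open('pics/scene5.pkl','rb'))
th=.2437;fx=np.array([np.cos(th),np.sin(th),0]);fy=np.array([-np.sin(th),np.cos(th),0]);T=np.array([.62351,-.01874,.2304])
c=-s['R'].T@s['t']
for p in((335,230.9),(318.8,221.6)):
    v=ray(s,p,0)[0]-c;X=c+v*((T-c)@fy)/(v@fy);print('jaw',(X-T)@fx,X[2])
# wrist: card edge line & jaw pads
e=ray(w,[[319,149],[318.5,240]],.072);print('card',(e-T)@fx,(e-T)@fy)
h=cv2.cvtColor(w['image'],cv2.COLOR_RGB2HSV).astype(int)
m=((h[...,0]<11)&(h[...,1]>180)&(h[...,2]>90)).astype(np.uint8);m[:225]=0;m[400:]=0
for k in cont(m)[:5]:
    x,y,a,b=cv2.boundingRect(k);print((x,y,a,b),cv2.contourArea(k))
    for z in((.161,.175) if y<280 else (.256,)): P=ray(w,[[x,y],[x+a,y],[x,y+b],[x+a,y+b]],z);print(z,np.round((P-T)@fx,4),np.round((P-T)@fy,4))
f=mask(w,'wood',(285,140,350,250));k=cont(f)[0];P=ray(w,k[:,0],.022);print('foot fx',((P-T)@fx).min(),((P-T)@fx).max(),'fy max',((P-T)@fy).max(),rect(P))
E
```

```text
jaw 0.03063372166886312 0.16857277246780494
jaw -0.005091995069003382 0.16428053402642873
card [0.00197062 0.00167289] [ 0.05161997 -0.02302662]
(333, 317, 20, 54) 401.0
0.256 [0.0054 0.0124 0.0057 0.0131] [ 0.0114  0.0114 -0.0112 -0.0112]
(334, 304, 15, 12) 102.5
0.256 [0.0057 0.0109 0.0057 0.011 ] [0.0164 0.0164 0.0118 0.0117]
(277, 301, 16, 24) 90.5
0.256 [-0.014  -0.0085 -0.0143 -0.0087] [0.0176 0.0176 0.0082 0.0082]
(352, 234, 19, 10) 78.5
0.161 [0.0207 0.0318 0.0209 0.0321] [0.0111 0.0111 0.0049 0.0048]
0.175 [0.0193 0.0297 0.0194 0.03  ] [0.0156 0.0156 0.0098 0.0098]
(293, 302, 6, 21) 24.5
0.256 [-0.0085 -0.0064 -0.0086 -0.0065] [0.0172 0.0172 0.009  0.009 ]
foot fx -0.023856084663558964 0.027396255457995053 fy max 0.051333064328307094 ((625.0064697265625, -17.426082611083984), (51.25004959106445, 100.83902740478516), 13.96908950805664)
```

The clip hangs tilted about 0.12 rad, with the jaw midpoint about 13 mm off the tool axis towards the +x side. I shift to centre the jaws on the card and go partway down.

Request:
{"method": "steer_hand", "body": {
  "ticks": [
    [[0, -0.0055, 0], 0],
    [[0, -0.0055, 0], 0],
    [[0, 0, 0.015], 0],
    [[0, 0, 0.02], 0],
    [[0, 0, 0.02], 0],
    [[0, 0, 0.015], 0],
    [[0, 0, 0], 0],
    [[0, 0, 0], 0]
  ]
}}

```text
time: 20.52
ee_pos: [0.6117, -0.02, 0.1612]
ee_rot: [-0.001, 0.616, 0.788, -0.0]
ft_force: [-0.1, -0.3, 0.1]
finger_gap: 0.0279
grip_force: 6.2
```

```bash
python3 - <<'E'
from h import *
from workcell import r
w,st=wrist(r,'w6');s=r.snapshot('scene');pickle.dump(s,open('pics/scene6.pkl','wb'))
print(st['time'],st['ee_pos'])
im=np.zeros((600,800,3),np.uint8)
im[:,:400]=cv2.resize(s['image'][200:290,290:350,::-1],(400,600),interpolation=cv2.INTER_CUBIC)
im[:600,400:]=cv2.resize(w['image'][150:300,270:370,::-1],(400,600));cv2.imwrite('pics/c6.png',im)
E
```

```text
20.5167 [ 0.6117425  -0.01999385  0.1611815 ]
```

View pics/c6.png

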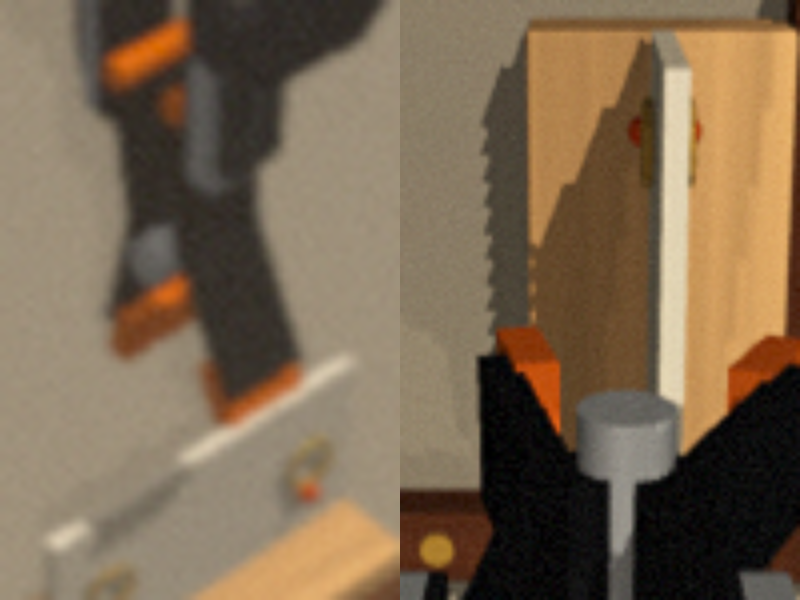

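```bash
python3 - <<'E'
from h import *
w=pickle.load(open('pics/w6.pkl','rb'));s=pickle.load(open('pics/scene6.pkl','rb'))
th=.2437;fx=np.array([np.cos(th),np.sin(th),0]);fy=np.array([-np.sin(th),np.cos(th),0]);T=np.array([.61174,-.01999,.1612])
c=-s['R'].T@s['t']
f=lambda u,v:(290+u*.15,200+v*.15)
for p in(f(260,398),f(155,335)):
    v=ray(s,p,0)[0]-c;X=c+v*((T+.012*fy-c)@fy)/(v@fy);print('jaw(+y side)',(X-T)@fx,X[2])
for nm,p,z in(('Lin',(306.2,232.2),.094),('Rin',(363.7,234.5),.098),('card',(339,247),.072),('card far',(338,158),.072)):
    X=ray(w,p,z)[0];print(nm,(X-T)@fx,(X-T)@fy)
E
```

```text
jaw(+y side) 0.018416580149635205 0.08323937781382829
jaw(+y side) -0.020817822424539733 0.07702430034022778
Lin -0.00616838362800585 0.012925831172431231
Rin 0.026722677593784 0.012812276281100897
card 0.014468617752917976 -0.004192607356192818
card far 0.012791660520266228 0.05280390683533555
```

Request:
{"method": "steer_hand", "body": {
  "ticks": [
    [[0, 0.003, 0], 0],
    [[0, 0, 0.007], 0],
    [[0, 0, 0.01], 0],
    [[0, 0, 0.01], 0],
    [[0, 0, 0.01], 0],
    [[0, 0, 0], 0],
    [[0, 0, 0], 0],
    [[0, 0, 0], 0]
  ]
}}

```text
time: 21.28
ee_pos: [0.6157, -0.0199, 0.1242]
ee_rot: [-0.0, 0.617, 0.787, -0.0]
ft_force: [0.4, 0.7, -0.7]
finger_gap: 0.0283
grip_force: 6.2
```

```bash
python3 - <<'E'
from h import *
from workcell import r
w,st=wrist(r,'w7');s=r.snapshot('scene');pickle.dump(s,open('pics/scene7.pkl','wb'))
print(st['time'],st['ee_pos'])
im=np.zeros((600,800,3),np.uint8)
im[:,:400]=cv2.resize(s['image'][200:290,290:350,::-1],(400,600),interpolation=cv2.INTER_CUBIC)
im[:600,400:]=cv2.resize(w['image'][150:300,270:370,::-1],(400,600));cv2.imwrite('pics/c7.png',im)
E
```

```text
21.2833 [ 0.61568357 -0.01986391  0.12418247]
```

View pics/c7.png

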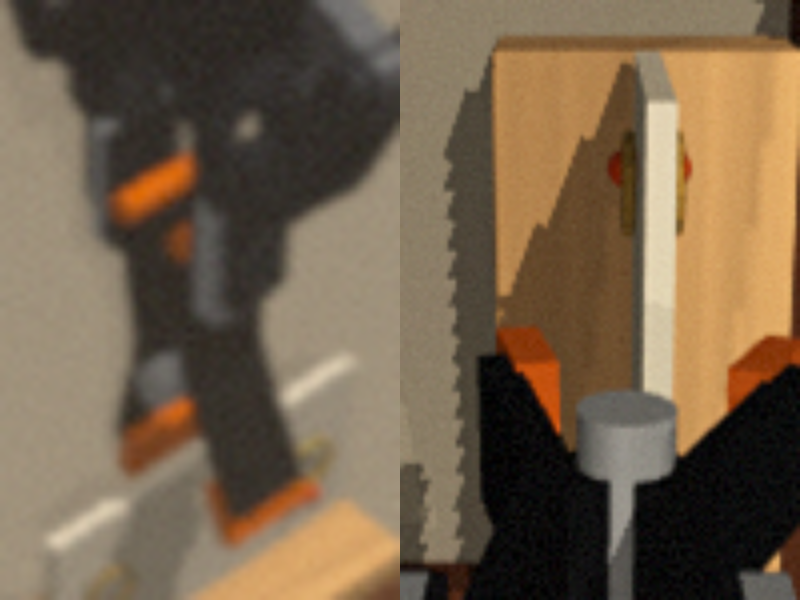

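```bash
python3 - <<'E'
from h import *
s=pickle.load(open('pics/scene7.pkl','rb'))
th=.2437;fx=np.array([np.cos(th),np.sin(th),0]);fy=np.array([-np.sin(th),np.cos(th),0]);C=np.array([.625,-.0192,.072])
c=-s['R'].T@s['t']
for p,o in(((308.75,271.25),-.012),((324.8,281.75),-.012),((337.5,273.8),.012),((319.7,265.),.012)):
    v=ray(s,p,0)[0]-c;X=c+v*((C+o*fy-c)@fy)/(v@fy);print((X-C)@fx,X[2])
for p in((297.5,281.7),(343,253.9)): print(ray(s,p,.072)[0]-C, (ray(s,p,.072)[0]-C)@fy)
E
```

```text
-0.015162760278690028 0.05801518056876653
0.02460392659084591 0.064290937249469
0.028998250203197636 0.06994616362989625
-0.014260162967033512 0.05785436873292027
[ 1.30154702e-02 -4.81489549e-02 -4.16333634e-17] -0.04986680841231422
[-9.86146583e-03  4.94514009e-02 -4.16333634e-17] 0.05036972422228993
```

Request:
{"method": "steer_hand", "body": {
  "ticks": [
    [[0, 0, 0.003], 0],
    [[0, 0, 0], 0],
    [[0, 0, 0], 0],
    [[0, 0, 0], 0],
    [[0, 0, 0], 0],
    [[0, 0, 0], 0],
    [[0, 0, 0], 0]
  ]
}}

```text
time: 21.97
ee_pos: [0.6158, -0.0198, 0.1214]
ee_rot: [0.0, 0.617, 0.787, 0.0]
ft_force: [-0.2, -0.3, -0.5]
finger_gap: 0.0282
grip_force: 6.2
```

```bash
python3 -c "
from workcell import r
print(r.finish_job())"
```

```text
the job is handed in; nothing more can be done
None
```

I handed the job in at about 22 s: the stand is flush in the fence corner, and the arm is still holding the clip open over the middle of the card's edge, jaws about 33 mm apart and roughly 10–18 mm below it, with no contact force. The clip hangs about 0.12 rad off upright, so I centred the jaws, not the tool, on the card; the handing-in call gave no verdict.

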